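# Draw the strainer out of its housing with a telescopic hook

### The job

Take the yellow-handled hook from its stand, feel for the strainer deep in the grey housing, catch its orange loop with the hook and draw it out, gently and without touching the strainer with the gripper. Stand the strainer upright in the blue tray, setting it down rather than dropping it, then unhook and put the hook back upright in its stand, with its guard resting on the tube. Leave the white bottle, the green bin and the black seal ring where they are.

Things in the scene. Friction and masses are not known exactly. Their poses are not given: they have to be found in the camera images.
- housing: Fixed grey metal block, 100 x 100 x 96 high, two 10 high lugs reach to 79 from its centre along x; origin: centre of its underside, z up. A round blind bore, 60 diameter, opens in its top (z 96); floor at z 12. Three spring balls in the bore wall, just above the strainer's rim, hold it down: it takes about 5 to 12 N to click it past them, twice within the first 25 of rise; then only its weight.
- strainer: Loose aluminium cartridge with a black waist, 57 diameter, 26 high, 110 to 220 g; origin: centre of its underside, z up. It stands on the bore floor, its flat top (z 26) 58 below the mouth. An orange wire loop stands upright on its top. Not to be touched by the gripper, nor pressed or pulled with more than 25 N.
- loop (a point): Middle of the opening of the strainer's rigid orange loop, 9.5 above its flat top; axes as the strainer's. Wire 4.4 thick, in the strainer's x-z plane: legs at x -14 and +14, arched. The opening is 23 wide and in the middle 19 high; the loop's top is 24 above the strainer's flat top. A hook passes through it along y, from either side.
- hook: Loose telescopic hook, about 140 g, hanging in the stand. Origin: on the shank axis at the underside of the black guard (42 x, 58 y, 5 thick); z up. Below: shank 9.6 diameter to z -50, then rod 5 diameter; at its end a 5 thick level tongue points to the tool's +y, its end 16.5 from the axis, turned up 2.5. The housing must not be pressed with it above 25 N.
- handle (a point): Point inside the hook's yellow handle, on its axis, 34 above the hook's origin; axes as the hook's. Handle 16 (x) x 26 (y), from 29 below to 23 above this point: grasp across the 16. The tongue's underside is 80 to 104 below the hook's origin: the telescope is stuck at a length that differs each time, is not measured and does not give under 25 N. Find it by touch.
- stand: Fixed blue upright rectangular tube, inner opening 32 (x) x 46 (y), walls 3, on a foot plate 90 x 90 x 6; origin: centre of its underside, z up; open top at z 118. The hook hangs in it, shank in the middle, guard resting on the rim, axes parallel to the stand's; it may be put back either way round.
- tray: Fixed blue open tray, 140 (x) x 120 (y) outside, 22 high, walls and floor 4 thick; origin: centre of its underside, z up; inner floor at z 4.
- oil: White plastic oil bottle with red cap, bystander, 48 diameter, 115 high; origin: centre of its underside.
- bin: Green open parts bin, bystander, 90 (x) x 70 (y) x 45 high; origin: centre of its underside.
- seal: Black rubber seal ring, bystander, 60 outside, 40 inside diameter, 10 thick, lying flat; origin: centre of its underside.
Mind the look-alikes: they are no part of the job. What is shaped like the stand but purple is not meant.

How it is judged:
On the way, in this order (a step that is already met when the one before it is completed fails the run):
1. the strainer hangs on the hook, clear above the housing (z of strainer in the frame of housing above 0.097 m and contact force between hook and strainer above 0.5 N and contact force between anything else and housing below 0.2 N), for 0.2 s.
2. the strainer stands in the tray, off the hook (z of strainer in the frame of tray below 0.008 m and horizontal distance between strainer and tray below 0.06 m and angle between strainer's own z axis and vertical below 0.1 rad and contact force between hook and strainer below 0.05 N), for 0.2 s.
At the end, for the whole second after the job is handed in: The strainer stands upright (within 0.1 rad) on the tray floor (its underside no more than 4 mm above it), at rest, and the hook hangs upright (within 0.12 rad) in the stand, its guard on the rim within 6 mm, at rest and let go (z of strainer in the frame of tray between 0.001 and 0.008 m and horizontal distance between strainer and tray below 0.06 m and angle between strainer's own z axis and vertical below 0.1 rad and linear speed of each of strainer, hook below 0.02 m/s and horizontal distance between hook and stand below 0.022 m and z of hook in the frame of stand between 0.112 and 0.124 m and angle between hook's own z axis and vertical below 0.12 rad); the robot touches nothing.
It fails at once if the hook pressed against the strainer or the housing with more than 25 N (contact force between hook and strainer above 25 N or contact force between hook and housing above 25 N).
It fails at once if the gripper or arm touches the strainer (contact force between any of the fingers, the arm and strainer above 0.5 N).
It fails at once if the strainer dropped into the tray (faster than 0.5 m/s there) (linear speed of strainer above 0.5 m/s and horizontal distance between strainer and tray below 0.08 m and height (world z) of strainer below 0.08 m).
It fails at once if the bottle, bin or seal ring moved by more than 15 mm (distance of any of oil, bin, seal from where it was at the start of the episode above 0.015 m).
It also fails if it takes over 61 s, if anything falls off the work surface, if the arm or the gripper's body presses on something with over 40 N, if the wrist force passes 120 N, or if a joint passes its speed limit or range.

### The arm

A 7-joint arm with a two-finger parallel gripper is mounted at the origin on the work surface. World frame = base frame: x ahead of the robot, y to its left, z up, the work surface at z = 0. Lengths are in m, angles in rad, forces in N, time in s.
With the tool pointing down it reaches from about 0.4 to 0.85 m from the base axis. Payload 10.4 kg.
Tool frame: the origin (TCP) lies between the finger pads; the fingertips stand 8 mm ahead of it and the grasp point (between the pads) lies 11 mm behind it; z points along the fingers, x is the direction in which the jaws open and shut, and the axes are right-handed (so a half turn about z gives the same grasp; the last joint's range is limited). The gripper opens to 87 mm and grips with 3 to 60 N. Pads are 19 mm wide; open, the fingers measure 117 mm over their backs; the gripper's body (75 mm by 190 mm) begins 51 mm behind the grasp point.
Start: joints at [-1.168, 0.332, -0.065, 1.46, 0.022, 1.35, -0.088], TCP at [0.258, 0.569, 0.231] pointing down, gripper open.
Joint ranges: [-2.6, 2.6], [-0.5, 2.12], [-1.47, 1.34], [0.16, 2.42], [-1.27, 4.41], [0.06, 2.06], [-2.6, 2.6]. Speed limits (rad/s): [2.22, 2.22, 2.79, 2.79, 3.14, 3.14, 3.14].

### API

Orientations are given as a unit quaternion [x, y, z, w].
In Python, from bench import r, viewer gives the robot as it stands.
- The arm moves only by the tool apply_moves, never from a script. Its argument "increments" is a list of rows, each an object with "grip": the closure in counts, from 0 (fully open) to 255 (shut); "xyz": the shift along the tool's x, y, z in mm, a list of three; "rotation": the turn, a rotation vector about the tool's x, y, z in degrees, a list of three. A call has 1 to 5 rows; each row is the pose to reach, as a shift and turn from the pose measured when the call began, along the tool's axes at that moment; what a row does not reach only later rows make up. A row lasts 1/8 s, in which the tool goes at most 62.5 mm and 10.7 degrees, less where a joint would pass 70% of its speed; a pose out of reach is approached as far as the arm can. A call with a gripper value outside its range is refused whole. The fingers move at their own pace and stop on an object; "squeeze" is the grip in N (left out, the last holds). Time passes only in rows, so rows that repeat a pose let the fingers close. It gives the time, the measured TCP pose, the force and the opening at its end, in the units of the state.
- r.read_state(): the state, without advancing time (a new reading comes with each control period).
- viewer.camera(name): name is "side" or "top"; returns a dict with "img" (420x560x3 uint8, blue, green, red), "range_z" (420x560 float32, m along the optical axis (not along the pixel's ray), 0 where there is no reading), "vertical_fov" (degrees; the focal length in pixels is half the picture's height over the tangent of half this angle, whatever the lens; pixels are square), "cx", "cy" (the principal point, pixels), "rvec" (rotation vector, rad) and "tvec" (3), from world to camera coordinates, as OpenCV has them. Camera axes: x right, y down, z forward; pixel columns grow to the right and rows downward; lengths in m; the calibration is good to about 2 mm. A picture is of the moment at which its call begins.
- r.close_job(): hands the job in, once; it reports no verdict.
The state is a dict: "time": time; "joint_positions": joint angles; "joint_vel": joint speeds; "joint_torque": joint torques, N m; "ee_pos": TCP position; "eef_rot": TCP orientation; "ft_force": force on the tool from outside, world axes, zero at the start; "torque": the same for the moment, N m; "width": finger opening in m.
Only numpy, scipy, OpenCV 4.12 (cv2) and the standard library are available. Lean on these libraries where they do the work, as an engineer would, in place of code of your own. Each camera call takes 0.05 s, during which the arm holds its last target.

## Working session

There is one attempt and no reset: what is moved stays moved. The work goes in short steps, Python scripts to look and compute and a tool call to move; the robot and the scene stay as the last step left them, time stands still between calls to the robot, and variables do not carry over. Pictures are saved under pics/ and viewed, and the job is handed in when it is done.

Besides the shell and the picture viewer there is one more tool, called after ">>>" as name([rows], argument=value, ...), one row to a line, values as JSON. apply_moves: Moves the arm, as the interface text tells. Its arguments: {"type":"object","properties":{"increments":{"type":"array","items":{"type":"object","properties":{"grip":{"type":"number"},"xyz":{"type":"array","items":{"type":"number"}},"rotation":{"type":"array","items":{"type":"number"}}}}},"squeeze":{"type":"number"}},"required":["increments"]}

```bash
mkdir -p pics; ls
cat > h.py <<'E'
import numpy as np,cv2
from bench import r,viewer
from scipy.spatial.transform import Rotation as R
def cam(n,save=None):
    c=viewer.camera(n)
    if save: cv2.imwrite('pics/'+save,c['img'])
    h=c['img'].shape[0]; f=h/2/np.tan(np.radians(c['vertical_fov'])/2)
    c['f']=f; c['Rm']=cv2.Rodrigues(np.array(c['rvec'],float))[0]; c['t']=np.array(c['tvec'],float).ravel()
    c['o']=-c['Rm'].T@c['t']
    return c
def ray(c,u,v):
    d=np.array([(u-c['cx'])/c['f'],(v-c['cy'])/c['f'],1.]); return c['Rm'].T@d
def onz(c,u,v,z):
    d=ray(c,u,v); return c['o']+d*(z-c['o'][2])/d[2]
def cloud(c):
    v,u=np.indices(c['range_z'].shape); z=c['range_z']
    p=np.stack([(u-c['cx'])/c['f']*z,(v-c['cy'])/c['f']*z,z],-1)
    w=(p-c['t'])@c['Rm']; w[z<=0]=np.nan; return w
def st():
    s=r.read_state(); print({k:np.round(v,4).tolist() for k,v in s.items() if k not in('joint_vel','joint_torque')}); return s
E
python3 - <<'E'
from h import *
st()
for n in('side','top'):
    c=cam(n,n+'0.png'); print(n,c['o'],c['f'],c['cx'],c['cy'],ray(c,280,210))
    np.save(n+'0.npy',cloud(c))
E
```

```text
pics
{'time': 0.0, 'joint_positions': [-1.1676, 0.3329, -0.0646, 1.4609, 0.0216, 1.3499, -0.0885], 'ee_pos': [0.258, 0.5689, 0.2297], 'eef_rot': [0.8406, 0.5417, -0.0006, 0.0004], 'ft_force': [0.4673, -0.4757, 0.444], 'torque': [0.0106, 0.0222, 0.069], 'width': 0.0874}
side [ 0.23339329 -0.67771888  0.91551025] 503.66043040575573 283.94195801473876 210.74108595050203 [ 0.29888833  0.65509589 -0.69395862]
top [0.39531075 0.0636494  1.09692106] 462.5627542533845 284.2370419863267 209.7834672139107 [ 0.18446699 -0.01979331 -0.98268219]
```

View pics/side0.png

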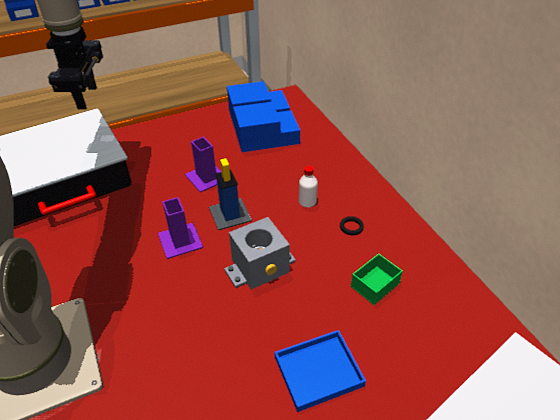

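View pics/top0.png

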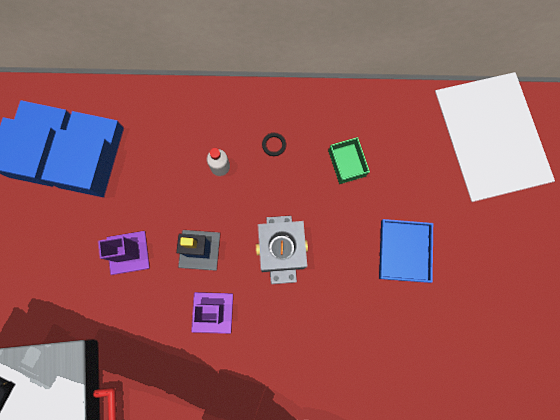

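The top view has the hook in its stand at about (195,245), the housing at (283,247) with the orange loop at (282,247), and the tray at (406,250). Two purple decoys are at (123,252) and (212,312). Next I measure the poses.

Run:
```python
from h import *
c=cam('top'); s=cam('side')
a=cv2.resize(c['img'][205:290,165:315],None,fx=5,fy=5,interpolation=cv2.INTER_CUBIC); cv2.imwrite('pics/z1.png',a)
b=cv2.resize(s['img'][145:295,200:310],None,fx=4,fy=4,interpolation=cv2.INTER_CUBIC); cv2.imwrite('pics/z2.png',b)
def mask(c,lo,hi): return cv2.inRange(cv2.cvtColor(c['img'],cv2.COLOR_BGR2HSV),lo,hi)
def comps(m,mn=15):
    n,l,stt,ce=cv2.connectedComponentsWithStats(m)
    return [(i,stt[i].tolist(),ce[i].round(1).tolist()) for i in range(1,n) if stt[i,4]>=mn],l
for nm,k in(('top',c),('side',s)):
    print(nm)
    W=cloud(k)
    for col,lo,hi in(('yel',(22,120,120),(34,255,255)),('blue',(100,120,60),(120,255,255)),('orange',(8,140,90),(20,255,255))):
        cs,l=comps(mask(k,lo,hi))
        for i,q,ce in cs:
            p=W[l==i]; 
            (rc)=cv2.minAreaRect(np.argwhere(l==i)[:,::-1].astype(np.float32))
            print(col,q,ce,np.nanmedian(p,0).round(4),np.nanmax(p,0).round(3),rc)
W=cloud(c)
# by heights: housing top z .096
for nm,u0,u1,v0,v1,z0,z1 in(('housing',240,330,205,290,.09,.102),('tray',365,445,210,290,.017,.027),('standrim/guard',170,225,225,275,.110,.13),('foot',170,225,225,275,.003,.012),('handle',170,225,225,275,.16,.19)):
    sub=W[v0:v1,u0:u1].reshape(-1,3); p=sub[(sub[:,2]>z0)&(sub[:,2]<z1)]
    if len(p)<5: print(nm,len(p));continue
    rc=cv2.minAreaRect((p[:,:2]*1000).astype(np.float32)); print(nm,len(p),rc,np.median(p[:,2]).round(4))
```

```text
top
yel [180, 237, 13, 9, 103] [186.1, 241.3] [0.5036 0.232  0.1738] [0.516 0.255 0.179] ((186.0, 241.0), (8.0, 12.0), 90.0)
blue [0, 101, 123, 96, 8434] [58.5, 147.9] [0.7238 0.5452 0.088 ] [0.848 0.694 0.096] ((56.96089553833008, 147.38768005371094), (120.25142669677734, 77.8697280883789), 11.768289566040039)
blue [380, 219, 53, 64, 3028] [405.9, 250.6] [ 0.5046 -0.2589  0.0031] [ 0.578 -0.193  0.026] ((406.10498046875, 250.5055389404297), (52.9267463684082, 60.60033416748047), 3.012787342071533)
orange [281, 241, 2, 14, 27] [281.5, 247.3] [0.5051 0.0396 0.0589] [0.52  0.04  0.063] ((281.5, 247.5), (13.0, 1.0), 90.0)
side
yel [220, 158, 10, 23, 115] [225.1, 168.4] [0.501  0.2179 0.1623] [0.576 0.451 0.177] ((225.68234252929688, 169.07058715820312), (21.90997886657715, 7.158706188201904), 77.47119140625)
yel [267, 264, 7, 5, 15] [269.7, 265.9] [ 0.5079 -0.0187  0.0577] [ 0.515 -0.014  0.061] ((269.6153869628906, 265.9230651855469), (2.2188007831573486, 6.656403064727783), 56.30992889404297)
blue [4, 0, 35, 21, 443] [20.5, 8.0] [0.1317 1.6164 0.0955] [0.19  1.725 0.113] ((21.08108520
[... 1480 characters left out ...]
1.01123046875, 269.61798095703125), (7.419985771179199, 11.659976959228516), 57.9946174621582)
housing 1516 ((507.0347595214844, 38.217674255371094), (100.19197082519531, 100.073974609375), 4.642768383026123) 0.095
tray 402 ((505.6004333496094, -257.3580017089844), (120.92549896240234, 141.11158752441406), 86.31626892089844) 0.0203
standrim/guard 401 ((504.3866882324219, 231.16561889648438), (58.30815505981445, 42.091617584228516), 86.20637512207031) 0.1223
foot 752 ((504.453369140625, 236.42147827148438), (115.81149291992188, 129.0477294921875), 0.5331748723983765) 0.0055
handle 113 ((504.0144348144531, 231.16342163085938), (25.734521865844727, 15.784375190734863), 85.80626678466797) 0.1736
```

View pics/z1.png

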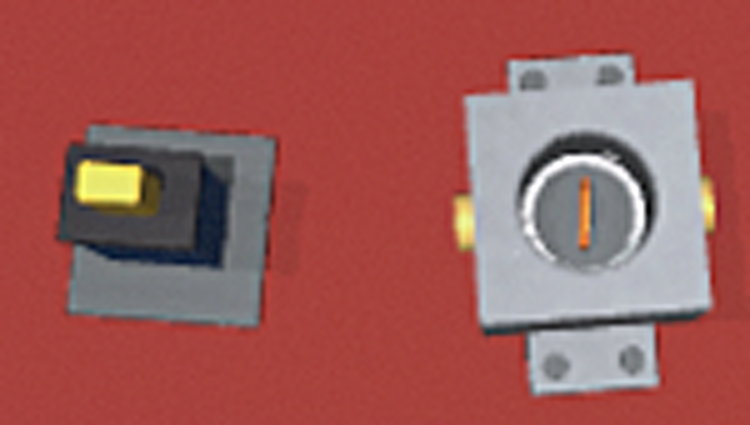

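View pics/z2.png

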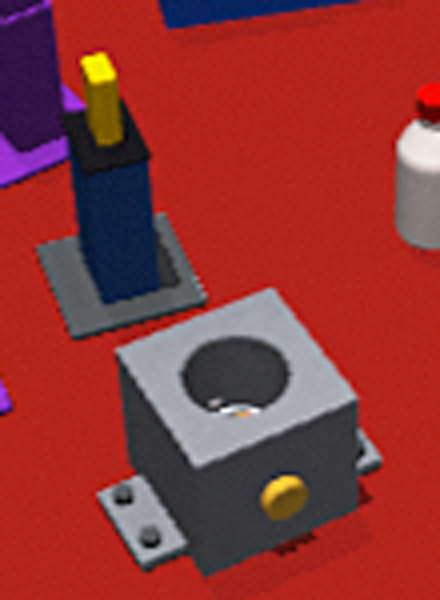

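The stand and hook are at about (0.504, 0.231) with yaw −4°, the housing at (0.507, 0.038) with yaw +4.6°, and the tray at (0.506, −0.257). Next I refine the loop line and write a planner that prints the increments.

```bash
cat >> h.py <<'E'
def plan(p,yaw_deg,s=None):
    """increments (tool frame) to reach TCP p, tool down, tool x axis at yaw"""
    s=s or r.read_state()
    Rc=R.from_quat(s['eef_rot']); y=np.radians(yaw_deg)
    Rt=R.from_matrix(np.array([[np.cos(y),np.sin(y),0],[np.sin(y),-np.cos(y),0],[0,0,-1]]))
    d=Rc.inv().apply(np.array(p)-s['ee_pos'])*1000
    rv=np.degrees((Rc.inv()*Rt).as_rotvec())
    print('xyz',d.round(1).tolist(),'rot',rv.round(2).tolist(),'t',s['time'],'F',np.round(s['ft_force'],2).tolist(),'w',round(float(s['width']),4),'p',np.round(s['ee_pos'],4).tolist())
E
python3 - <<'E'
from h import *
c=cam('top')
im=c['img'].astype(float)
# loop: orange-ness weighted per row centroid
o=np.clip(im[:,:,2]-im[:,:,0]-15,0,None)
pts=[];
for v in range(238,258):
    u=np.arange(277,288); w=o[v,277:288]
    if w.sum()>60:
        x=(u*w).sum()/w.sum(); P=onz(c,x,v,.060); pts.append([*P[:2],w.sum()]); print(v,round(x,2),P[:2].round(4),int(w.sum()))
pts=np.array(pts); k=pts[:,2]>pts[:,2].max()*.5
a=np.polyfit(pts[k,0],pts[k,1],1); print('slope deg',np.degrees(np.arctan(a[0])),'y at mid',pts[k,:2].mean(0))
plan([.504,.2312,.215],-4)
E
```

```text
240 281.74 [0.5212 0.0384] 74
241 281.57 [0.5189 0.0388] 206
242 281.53 [0.5167 0.0389] 236
243 281.52 [0.5144 0.0389] 281
244 281.51 [0.5122 0.0389] 289
245 281.5 [0.5099 0.0389] 292
246 281.51 [0.5076 0.0389] 283
247 281.5 [0.5054 0.0389] 286
248 281.49 [0.5031 0.0389] 290
249 281.48 [0.5009 0.0389] 290
250 281.46 [0.4986 0.0389] 286
251 281.41 [0.4964 0.039 ] 283
252 281.36 [0.4941 0.0391] 299
253 281.33 [0.4919 0.0392] 318
254 281.25 [0.4897 0.0393] 130
slope deg -0.5941492074317078 y at mid [0.50539575 0.03892699]
xyz [-206.1, 363.5, 15.3] rot [0.02, 0.03, 69.61] t 0.25 F [-0.36, 0.81, -0.59] w 0.0868 p [0.2581, 0.5691, 0.2302]
```

>>> apply_moves([
  {"grip": 0, "xyz": [-206, 363, 0], "rotation": [0, 0, 69.6]},
  {"grip": 0, "xyz": [-206, 363, 0], "rotation": [0, 0, 69.6]},
  {"grip": 0, "xyz": [-206, 363, 0], "rotation": [0, 0, 69.6]},
  {"grip": 0, "xyz": [-206, 363, 0], "rotation": [0, 0, 69.6]},
  {"grip": 0, "xyz": [-206, 363, 0], "rotation": [0, 0, 69.6]},
])

```text
time: 0.88
ee_pos: [0.4428, 0.3147, 0.2306]
eef_rot: [0.995, 0.101, 0.0, -0.0]
ft_force: [-0.2, 0.1, 0.4]
width: 0.0869
```

```bash
python3 -c "
from h import *
plan([.504,.2312,.215],-4)"
```

```text
xyz [43.3, 94.0, 15.6] rot [-0.0, -0.01, 15.54] t 0.875 F [-0.19, 0.11, 0.42] w 0.0869 p [0.4428, 0.3147, 0.2306]
```

>>> apply_moves([
  {"grip": 0, "xyz": [43.3, 94, 0], "rotation": [0, 0, 15.5]},
  {"grip": 0, "xyz": [43.3, 94, 0], "rotation": [0, 0, 15.5]},
  {"grip": 0, "xyz": [43.3, 94, 5], "rotation": [0, 0, 15.5]},
])

```text
time: 1.25
ee_pos: [0.5061, 0.2275, 0.2259]
eef_rot: [0.999, -0.038, 0.001, 0.0]
ft_force: [-0.4, 0.7, -0.8]
width: 0.0871
```

```bash
python3 -c "
from h import *
plan([.504,.2312,.142],-4)
c=cam('top','t1.png');s=cam('side','s1.png')
cv2.imwrite('pics/t1z.png',cv2.resize(np.hstack([c['img'][190:300,120:260],s['img'][130:240,160:300]]),None,fx=2.8,fy=2.8))"
```

```text
xyz [-2.6, -3.6, 83.9] rot [0.03, -0.09, -0.38] t 1.25 F [-0.38, 0.71, -0.84] w 0.0871 p [0.5061, 0.2275, 0.2259]
```

View pics/t1z.png

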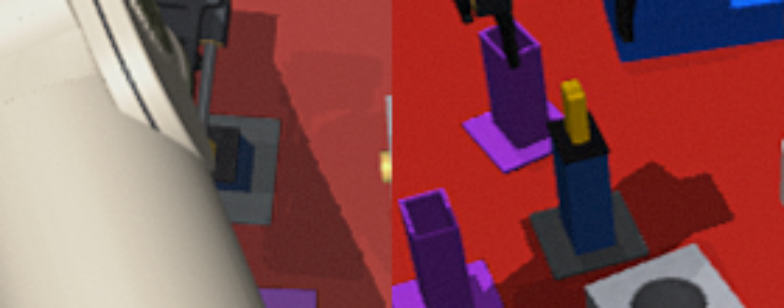

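The side view shows the two fingers at about (200,150) and (244,145), straddling the yellow handle. I lower now.

>>> apply_moves([
  {"grip": 0, "xyz": [-2.6, -3.6, 20], "rotation": [0, 0, -0.4]},
  {"grip": 0, "xyz": [-2.6, -3.6, 50], "rotation": [0, 0, -0.4]},
  {"grip": 0, "xyz": [-2.6, -3.6, 75], "rotation": [0, 0, -0.4]},
  {"grip": 0, "xyz": [-2.6, -3.6, 84], "rotation": [0, 0, -0.4]},
  {"grip": 0, "xyz": [-2.6, -3.6, 84], "rotation": [0, 0, -0.4]},
])

```text
time: 1.98
ee_pos: [0.5006, 0.2359, 0.1409]
eef_rot: [1.0, -0.03, -0.001, 0.0]
ft_force: [0.9, -0.2, -0.6]
width: 0.0873
```

```bash
python3 -c "
from h import *
plan([.504,.2312,.142],-4)"
```

```text
xyz [3.6, 4.5, -1.1] rot [0.02, 0.08, 0.55] t 1.975 F [0.86, -0.21, -0.62] w 0.0873 p [0.5006, 0.2359, 0.1409]
```

>>> apply_moves([
  {"grip": 0, "xyz": [3.6, 4.5, -1], "rotation": [0, 0, 0.5]},
  {"grip": 0, "xyz": [3.6, 4.5, -1], "rotation": [0, 0, 0.5]},
  {"grip": 0, "xyz": [3.6, 4.5, -1], "rotation": [0, 0, 0.5]},
])

```text
time: 2.35
ee_pos: [0.5042, 0.2312, 0.1424]
eef_rot: [0.999, -0.035, -0.0, -0.0]
ft_force: [0.3, -0.4, -0.4]
width: 0.0874
```

```bash
python3 -c "
from h import *
plan([.504,.2312,.142],-4)"
```

```text
xyz [-0.2, 0.1, 0.4] rot [-0.01, 0.05, 0.05] t 2.35 F [0.3, -0.38, -0.4] w 0.0874 p [0.5042, 0.2312, 0.1424]
```

>>> apply_moves([
  {"grip": 255, "xyz": [0, 0, 0], "rotation": [0, 0, 0]},
  {"grip": 255, "xyz": [0, 0, 0], "rotation": [0, 0, 0]},
  {"grip": 255, "xyz": [0, 0, 0], "rotation": [0, 0, 0]},
  {"grip": 255, "xyz": [0, 0, 0], "rotation": [0, 0, 0]},
  {"grip": 255, "xyz": [0, 0, 0], "rotation": [0, 0, 0]},
], squeeze=45)

```text
time: 2.98
ee_pos: [0.5042, 0.2312, 0.1424]
eef_rot: [0.999, -0.034, -0.0, -0.0]
ft_force: [0.1, -0.1, 0.2]
width: 0.0447
```

>>> apply_moves([
  {"grip": 255, "xyz": [0, 0, 0], "rotation": [0, 0, 0]},
  {"grip": 255, "xyz": [0, 0, 0], "rotation": [0, 0, 0]},
  {"grip": 255, "xyz": [0, 0, 0], "rotation": [0, 0, 0]},
  {"grip": 255, "xyz": [0, 0, 0], "rotation": [0, 0, 0]},
  {"grip": 255, "xyz": [0, 0, 0], "rotation": [0, 0, 0]},
])

```text
time: 3.6
ee_pos: [0.5042, 0.2312, 0.1424]
eef_rot: [0.999, -0.035, -0.0, -0.0]
ft_force: [-0.5, 0.2, -0.6]
width: 0.0155
```

>>> apply_moves([
  {"grip": 255, "xyz": [0, 0, -15], "rotation": [0, 0, 0]},
  {"grip": 255, "xyz": [0, 0, -50], "rotation": [0, 0, 0]},
  {"grip": 255, "xyz": [0, 0, -95], "rotation": [0, 0, 0]},
  {"grip": 255, "xyz": [0, 0, -125], "rotation": [0, 0, 0]},
  {"grip": 255, "xyz": [0, 0, -125], "rotation": [0, 0, 0]},
])

```text
time: 4.22
ee_pos: [0.5054, 0.2316, 0.2707]
eef_rot: [0.999, -0.035, 0.002, -0.002]
ft_force: [-0.3, 1.1, -2.0]
width: 0.0157
```

```bash
python3 -c "
from h import *
st()
c=cam('top');s=cam('side','s2.png');st()
cv2.imwrite('pics/s2z.png',cv2.resize(s['img'][60:240,150:310],None,fx=3.3,fy=3.3,interpolation=cv2.INTER_CUBIC))"
```

```text
{'time': 4.225, 'joint_positions': [-0.7891, 0.153, 0.3134, 1.6061, -0.0489, 1.3858, -0.5396], 'ee_pos': [0.5054, 0.2316, 0.2707], 'eef_rot': [0.9994, -0.0346, 0.0016, -0.0015], 'ft_force': [-0.2984, 1.0559, -1.9647], 'torque': [-0.1071, 0.0139, 0.0281], 'width': 0.0157}
{'time': 4.325, 'joint_positions': [-0.7891, 0.1554, 0.313, 1.6105, -0.0491, 1.3842, -0.5395], 'ee_pos': [0.5041, 0.2311, 0.2673], 'eef_rot': [0.9994, -0.0345, -0.0005, -0.0001], 'ft_force': [-0.7665, -0.2606, -2.5556], 'torque': [-0.0888, 0.0533, 0.0068], 'width': 0.0158}
```

View pics/s2z.png

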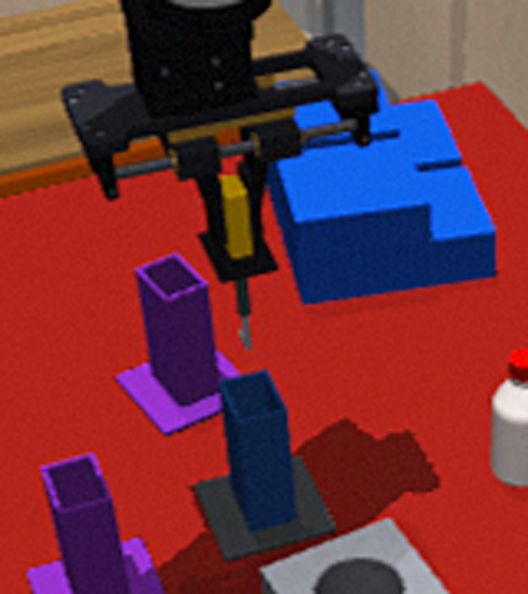

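```bash
python3 -c "
from h import *
s=cam('side')
W=cloud(s)
cv2.imwrite('pics/s3z.png',cv2.resize(s['img'][125:172,205:245],None,fx=12,fy=12,interpolation=cv2.INTER_NEAREST))
for v in range(138,170,1):
    row=W[v,215:235]; k=(np.abs(row[:,0]-.504)<.04)&(np.abs(row[:,1]-.231)<.035)&(row[:,2]>.12)
    if k.any(): print(v,np.where(k)[0]+215,row[k].mean(0).round(4))
"
```

```text
138 [215 216 217 218 219 220 221 222 223 224 225 226 227 228 229 230 231] [0.503  0.2177 0.2482]
139 [215 216 217 218 219 220 221 222 223 224 225 226 227 228 229 230 231 232] [0.5029 0.2141 0.2479]
140 [215 216 217 219 220 221 222 223 224 225 226 227 228 229 230 231 232 233] [0.5033 0.21   0.2477]
141 [215 216 217 218 219 220 221 222 223 224 225 226 227 228 229 230 231 232
 233] [0.5015 0.2073 0.2473]
142 [215 216 217 218 219 220 221 222 223 224 225 226 227 228 229 230 231 232
 233] [0.5005 0.2047 0.2466]
143 [215 216 217 218 219 220 221 222 223 224 225 226 227 228 229] [0.4953 0.2034 0.2464]
144 [215 216 217 218 219 220 221 223 224] [0.4885 0.2027 0.2462]
145 [216 217 218 219 220 222 223 224] [0.4922 0.2111 0.2367]
146 [220 221 222 223 224] [0.5015 0.2268 0.2204]
147 [221 222 223 224] [0.5021 0.2257 0.2181]
148 [221 222 223 224] [0.5014 0.2245 0.2163]
149 [221 222 223 224] [0.5015 0.2255 0.2127]
150 [221 222 223 224] [0.5014 0.226  0.2095]
151 [221 222 223 224] [0.5016 0.2277 0.2054]
152 [221 222 223 224] [0.5002 0.2236 0.2058]
153 [221 222 223 224] [0.5011 0.2275 0.2   ]
154 [221 222 223 224] [0.5001 0.225  0.1991]
155 [221 222 223 224] [0.5005 0.2272 0.1945]
156 [223 224] [0.502  0.2252 0.1925]
157 [223 224] [0.5024 0.2273 0.1879]
158 [223 224] [0.5024 0.2284 0.1842]
159 [223 224] [0.5023 0.2287 0.1811]
160 [222 223 224] [0.5019 0.2325 0.1755]
161 [222 223 224] [0.5012 0.2308 0.174 ]
162 [222 223 224] [0.5009 0.2307 0.1711]
163 [222 223 224] [0.5004 0.23   0.1688]
164 [223 224] [0.5011 0.2291 0.1662]
165 [223 224 225] [0.5021 0.2293 0.1627]
166 [224] [0.5005 0.2248 0.1635]
```

View pics/s3z.png

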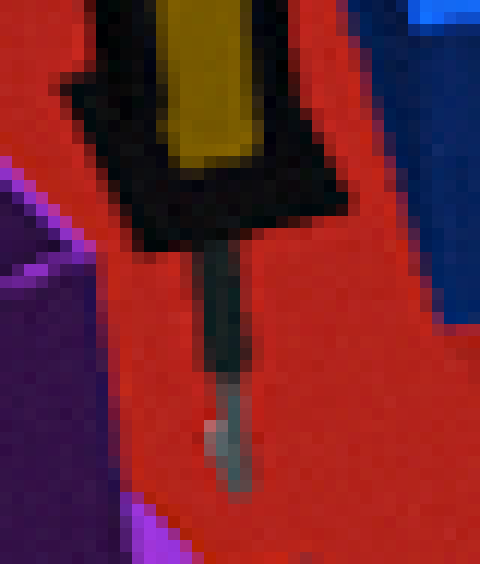

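The tongue looks like it points to +y, with the light spot at (222,161) left of the rod end at (225,166). I will confirm this nearer the side camera, above the housing.

```bash
python3 -c "
from h import *
plan([.5055,.017,.267],0)"
```

```text
xyz [16.4, 213.4, -0.3] rot [0.04, 0.12, -3.95] t 4.375 F [0.03, 0.15, -2.02] w 0.0155 p [0.5039, 0.231, 0.2666]
```

>>> apply_moves([
  {"grip": 255, "xyz": [4, 50, 0], "rotation": [0, 0, -1]},
  {"grip": 255, "xyz": [8, 105, 0], "rotation": [0, 0, -2]},
  {"grip": 255, "xyz": [12, 160, 0], "rotation": [0, 0, -3]},
  {"grip": 255, "xyz": [15, 200, 0], "rotation": [0, 0, -4]},
  {"grip": 255, "xyz": [16.4, 213.4, 0], "rotation": [0, 0, -4]},
])

```text
time: 5.0
ee_pos: [0.5048, 0.0141, 0.2659]
eef_rot: [1.0, -0.001, -0.002, 0.001]
ft_force: [1.1, 1.0, -1.4]
width: 0.0156
```

```bash
python3 -c "
from h import *
c=cam('top','t4.png');s=cam('side','s4.png');s=cam('side')
plan([.5055,.017,.267],0)
cv2.imwrite('pics/s4z.png',cv2.resize(s['img'][120:220,230:330],None,fx=6,fy=6,interpolation=cv2.INTER_NEAREST))"
```

```text
xyz [0.3, 0.4, -0.9] rot [0.04, 0.19, 0.03] t 5.15 F [0.41, 0.99, -1.21] w 0.0154 p [0.5052, 0.0174, 0.2661]
```

View pics/s4z.png

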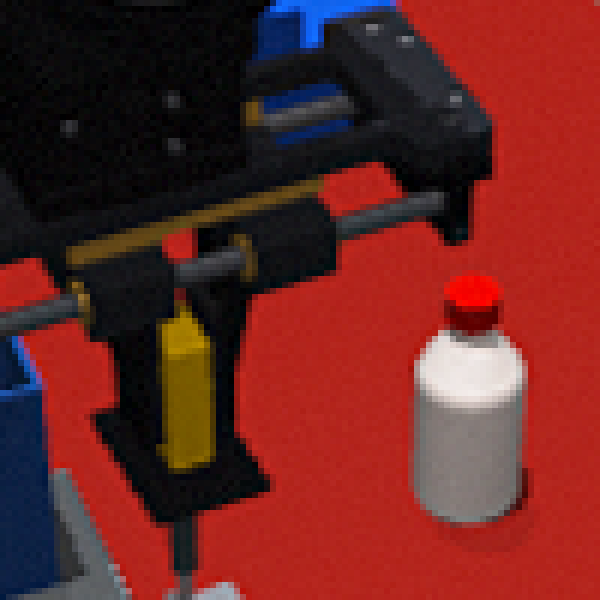

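View pics/t4.png

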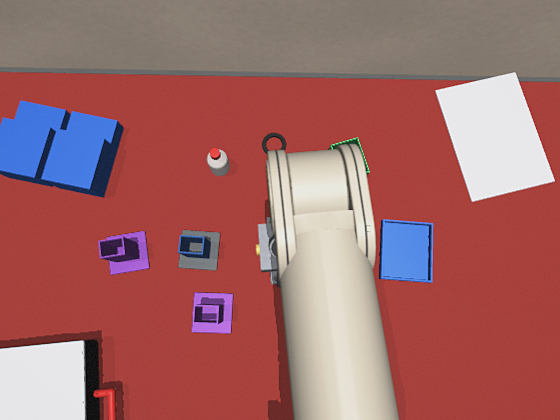

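```bash
python3 -c "
from h import *
s=cam('side'); t=cam('top')
cv2.imwrite('pics/s5z.png',cv2.resize(s['img'][190:250,230:300],None,fx=10,fy=10,interpolation=cv2.INTER_CUBIC))
W=cloud(s)
for v in range(204,232):
    row=W[v,252:272]; k=(np.abs(row[:,0]-.5055)<.03)&(np.abs(row[:,1]-.017)<.035)&(row[:,2]>.12)
    if k.any(): print(v,(np.where(k)[0]+252)[[0,-1]],row[k].mean(0).round(4),s['img'][v,np.where(k)[0]+252].mean(1).astype(int))
# stand rim
W=cloud(t); sub=W[225:275,165:225].reshape(-1,3); p=sub[(sub[:,2]>.110)&(sub[:,2]<.125)]
print(len(p),cv2.minAreaRect((p[:,:2]*1000).astype(np.float32)))
"
```

```text
204 [254 262] [ 0.4904 -0.0119  0.2456] [19  8 11 14 12 14 13  6  7]
205 [254 261] [ 0.4913 -0.0066  0.238 ] [63 18  9  7 10  8  8 13]
206 [255 261] [0.4967 0.005  0.2232] [46 11 19 21 26 31 24]
207 [257 261] [0.5021 0.0137 0.2107] [67 40 32 32 25]
208 [257 261] [0.5014 0.0121 0.2096] [69 40 24 32 26]
209 [257 261] [0.5015 0.0128 0.2061] [69 39 28 32 24]
210 [258 261] [0.502  0.0115 0.2043] [38 26 33 27]
211 [258 261] [0.5019 0.0115 0.2014] [40 29 32 26]
212 [258 261] [0.502  0.012  0.1981] [43 26 32 26]
213 [258 261] [0.5017 0.0116 0.1958] [48 22 28 27]
214 [258 261] [0.5015 0.0113 0.1933] [59 26 21 38]
215 [259 260] [0.5024 0.0139 0.1876] [78 66]
216 [259 260] [0.5023 0.0138 0.1849] [87 76]
217 [259 260] [0.5023 0.0141 0.1817] [81 75]
218 [257 260] [0.5022 0.0201 0.1734] [114 131  99  72]
219 [257 260] [0.5023 0.0207 0.1699] [ 92 126 102  71]
220 [257 261] [0.5026 0.0188 0.1685] [ 83 103  95  73  97]
221 [258 261] [0.5029 0.0169 0.1672] [90 82 70 94]
222 [258 261] [0.5027 0.0167 0.1645] [132  86  63  90]
223 [259 261] [0.5026 0.0138 0.1642] [112  60  80]
224 [260 260] [0.5017 0.0117 0.1635] [76]
146 ((503.9952087402344, 231.2390594482422), (52.73455810546875, 37.62966537475586), 86.94712829589844)
```

View pics/s5z.png

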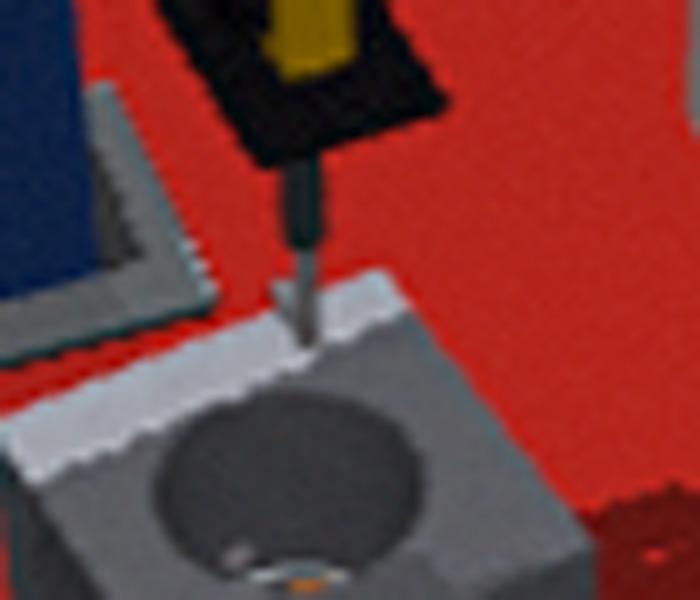

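The tongue clearly points +y (tip at (258,219), rod end at (260,224)), and I see a length of about 83 mm. I lower on the −y side of the loop.

>>> apply_moves([
  {"grip": 255, "xyz": [0.3, 0.4, 25], "rotation": [0, 0, 0]},
  {"grip": 255, "xyz": [0.3, 0.4, 55], "rotation": [0, 0, 0]},
  {"grip": 255, "xyz": [0.3, 0.4, 75], "rotation": [0, 0, 0]},
  {"grip": 255, "xyz": [0.3, 0.4, 75], "rotation": [0, 0, 0]},
  {"grip": 255, "xyz": [0.3, 0.4, 75], "rotation": [0, 0, 0]},
])

```text
time: 5.88
ee_pos: [0.5058, 0.019, 0.192]
eef_rot: [1.0, 0.002, -0.001, 0.0]
ft_force: [-0.2, 0.1, -0.8]
width: 0.0157
```

```bash
python3 -c "
from h import *
plan([.5055,.017,.160],0)"
```

```text
xyz [-0.3, 2.0, 32.0] rot [0.02, 0.13, 0.23] t 5.875 F [-0.21, 0.09, -0.82] w 0.0157 p [0.5058, 0.019, 0.192]
```

>>> apply_moves([
  {"grip": 255, "xyz": [-0.3, 2, 0], "rotation": [0, 0, 0]},
  {"grip": 255, "xyz": [-0.3, 2, 8], "rotation": [0, 0, 0]},
  {"grip": 255, "xyz": [-0.3, 2, 16], "rotation": [0, 0, 0]},
  {"grip": 255, "xyz": [-0.3, 2, 24], "rotation": [0, 0, 0]},
  {"grip": 255, "xyz": [-0.3, 2, 26], "rotation": [0, 0, 0]},
])

```text
time: 6.5
ee_pos: [0.5051, 0.0169, 0.1652]
eef_rot: [1.0, 0.002, -0.002, 0.0]
ft_force: [0.2, -0.4, -1.0]
width: 0.0157
```

```bash
python3 -c "
from h import *
plan([.5055,.017,.147],0)"
```

```text
xyz [0.5, -0.1, 18.2] rot [0.04, 0.19, 0.22] t 6.5 F [0.16, -0.43, -0.95] w 0.0157 p [0.5051, 0.0169, 0.1652]
```

>>> apply_moves([
  {"grip": 255, "xyz": [0.3, 0, 5], "rotation": [0, 0, 0]},
  {"grip": 255, "xyz": [0.3, 0, 10], "rotation": [0, 0, 0]},
  {"grip": 255, "xyz": [0.3, 0, 14], "rotation": [0, 0, 0]},
  {"grip": 255, "xyz": [0.3, 0, 15], "rotation": [0, 0, 0]},
  {"grip": 255, "xyz": [0.3, 0, 15], "rotation": [0, 0, 0]},
])

```text
time: 7.12
ee_pos: [0.5054, 0.0169, 0.1502]
eef_rot: [1.0, 0.002, -0.002, 0.0]
ft_force: [-0.4, 0.3, -0.5]
width: 0.0158
```

>>> apply_moves([
  {"grip": 255, "xyz": [0, 0, 1.5], "rotation": [0, 0, 0]},
  {"grip": 255, "xyz": [0, 0, 3], "rotation": [0, 0, 0]},
  {"grip": 255, "xyz": [0, 0, 3], "rotation": [0, 0, 0]},
])

```text
time: 7.5
ee_pos: [0.5053, 0.0169, 0.1471]
eef_rot: [1.0, 0.002, -0.002, 0.0]
ft_force: [0.3, 0.3, -2.1]
width: 0.0155
```

>>> apply_moves([
  {"grip": 255, "xyz": [0, 0, 1.5], "rotation": [0, 0, 0]},
  {"grip": 255, "xyz": [0, 0, 1.5], "rotation": [0, 0, 0]},
  {"grip": 255, "xyz": [0, 0, 1.5], "rotation": [0, 0, 0]},
])

```text
time: 7.88
ee_pos: [0.5053, 0.0169, 0.1456]
eef_rot: [1.0, 0.002, -0.002, 0.0]
ft_force: [0.3, 0.3, -1.2]
width: 0.0158
```

>>> apply_moves([
  {"grip": 255, "xyz": [0, 0, 1], "rotation": [0, 0, 0]},
  {"grip": 255, "xyz": [0, 0, 1], "rotation": [0, 0, 0]},
  {"grip": 255, "xyz": [0, 0, 1], "rotation": [0, 0, 0]},
])

```text
time: 8.25
ee_pos: [0.5055, 0.0169, 0.145]
eef_rot: [1.0, 0.002, -0.001, 0.0]
ft_force: [-1.6, -0.2, 5.9]
width: 0.016
```

Contact gave about 7 N at TCP z 0.145, so the hook is about 84 mm long. I raise 5 mm and pass the tongue through the loop.

>>> apply_moves([
  {"grip": 255, "xyz": [0, 0, -2.5], "rotation": [0, 0, 0]},
  {"grip": 255, "xyz": [0, 0, -5], "rotation": [0, 0, 0]},
  {"grip": 255, "xyz": [0, -3, -5], "rotation": [0, 0, 0]},
  {"grip": 255, "xyz": [0, -6, -5], "rotation": [0, 0, 0]},
  {"grip": 255, "xyz": [0, -6, -5], "rotation": [0, 0, 0]},
])

```text
time: 8.88
ee_pos: [0.5054, 0.0233, 0.1499]
eef_rot: [1.0, 0.002, -0.002, 0.0]
ft_force: [0.1, -0.4, -2.0]
width: 0.0155
```

>>> apply_moves([
  {"grip": 255, "xyz": [0, -3, 0], "rotation": [0, 0, 0]},
  {"grip": 255, "xyz": [0, -6, 0], "rotation": [0, 0, 0]},
  {"grip": 255, "xyz": [0, -8, 0], "rotation": [0, 0, 0]},
  {"grip": 255, "xyz": [0, -8, 0], "rotation": [0, 0, 0]},
])

```text
time: 9.38
ee_pos: [0.5054, 0.0315, 0.1499]
eef_rot: [1.0, 0.002, -0.002, 0.0]
ft_force: [0.5, -0.4, -0.8]
width: 0.0159
```

>>> apply_moves([
  {"grip": 255, "xyz": [0, 0, -2], "rotation": [0, 0, 0]},
  {"grip": 255, "xyz": [0, 0, -5], "rotation": [0, 0, 0]},
  {"grip": 255, "xyz": [0, 0, -8], "rotation": [0, 0, 0]},
  {"grip": 255, "xyz": [0, 0, -9], "rotation": [0, 0, 0]},
  {"grip": 255, "xyz": [0, 0, -10], "rotation": [0, 0, 0]},
])

```text
time: 10.0
ee_pos: [0.5053, 0.0315, 0.1598]
eef_rot: [1.0, 0.002, -0.002, 0.0]
ft_force: [-0.8, -0.1, -3.6]
width: 0.0156
```

>>> apply_moves([
  {"grip": 255, "xyz": [0, 0, -0.7], "rotation": [0, 0, 0]},
  {"grip": 255, "xyz": [0, 0, -1.4], "rotation": [0, 0, 0]},
  {"grip": 255, "xyz": [0, 0, -2.1], "rotation": [0, 0, 0]},
  {"grip": 255, "xyz": [0, 0, -2.8], "rotation": [0, 0, 0]},
  {"grip": 255, "xyz": [0, 0, -3.5], "rotation": [0, 0, 0]},
])

```text
time: 10.62
ee_pos: [0.5046, 0.0314, 0.1626]
eef_rot: [1.0, 0.002, -0.003, 0.001]
ft_force: [-0.5, -1.2, -10.4]
width: 0.0159
```

>>> apply_moves([
  {"grip": 255, "xyz": [0, 0, -0.7], "rotation": [0, 0, 0]},
  {"grip": 255, "xyz": [0, 0, -1.4], "rotation": [0, 0, 0]},
  {"grip": 255, "xyz": [0, 0, -2.1], "rotation": [0, 0, 0]},
  {"grip": 255, "xyz": [0, 0, -2.8], "rotation": [0, 0, 0]},
  {"grip": 255, "xyz": [0, 0, -3.5], "rotation": [0, 0, 0]},
])

```text
time: 11.25
ee_pos: [0.5051, 0.0316, 0.1665]
eef_rot: [1.0, 0.002, -0.002, 0.0]
ft_force: [0.3, 0.7, -6.8]
width: 0.0154
```

>>> apply_moves([
  {"grip": 255, "xyz": [0, 0, -1], "rotation": [0, 0, 0]},
  {"grip": 255, "xyz": [0, 0, -2], "rotation": [0, 0, 0]},
  {"grip": 255, "xyz": [0, 0, -3], "rotation": [0, 0, 0]},
  {"grip": 255, "xyz": [0, 0, -4], "rotation": [0, 0, 0]},
  {"grip": 255, "xyz": [0, 0, -5], "rotation": [0, 0, 0]},
])

```text
time: 11.88
ee_pos: [0.5051, 0.0316, 0.1716]
eef_rot: [1.0, 0.003, -0.002, 0.0]
ft_force: [-0.6, 0.4, -7.0]
width: 0.0157
```

>>> apply_moves([
  {"grip": 255, "xyz": [0, 0, -1], "rotation": [0, 0, 0]},
  {"grip": 255, "xyz": [0, 0, -2], "rotation": [0, 0, 0]},
  {"grip": 255, "xyz": [0, 0, -3], "rotation": [0, 0, 0]},
  {"grip": 255, "xyz": [0, 0, -4], "rotation": [0, 0, 0]},
  {"grip": 255, "xyz": [0, 0, -5], "rotation": [0, 0, 0]},
])

```text
time: 12.5
ee_pos: [0.5053, 0.0316, 0.1769]
eef_rot: [1.0, 0.002, -0.002, 0.0]
ft_force: [0.2, -0.3, -3.5]
width: 0.0159
```

>>> apply_moves([
  {"grip": 255, "xyz": [0, 0, -1], "rotation": [0, 0, 0]},
  {"grip": 255, "xyz": [0, 0, -2], "rotation": [0, 0, 0]},
  {"grip": 255, "xyz": [0, 0, -3], "rotation": [0, 0, 0]},
  {"grip": 255, "xyz": [0, 0, -4], "rotation": [0, 0, 0]},
  {"grip": 255, "xyz": [0, 0, -5], "rotation": [0, 0, 0]},
])

```text
time: 13.12
ee_pos: [0.5054, 0.0316, 0.182]
eef_rot: [1.0, 0.002, -0.002, 0.0]
ft_force: [0.8, 0.4, -7.1]
width: 0.0159
```

>>> apply_moves([
  {"grip": 255, "xyz": [0, 0, -1], "rotation": [0, 0, 0]},
  {"grip": 255, "xyz": [0, 0, -2], "rotation": [0, 0, 0]},
  {"grip": 255, "xyz": [0, 0, -3], "rotation": [0, 0, 0]},
  {"grip": 255, "xyz": [0, 0, -4], "rotation": [0, 0, 0]},
  {"grip": 255, "xyz": [0, 0, -5], "rotation": [0, 0, 0]},
])

```text
time: 13.75
ee_pos: [0.5054, 0.0316, 0.1871]
eef_rot: [1.0, 0.002, -0.002, 0.0]
ft_force: [-0.1, -0.4, -7.0]
width: 0.0154
```

```bash
python3 -c "
from h import *
st()
s=cam('side');cv2.imwrite('pics/s6z.png',cv2.resize(s['img'][140:300,200:330],None,fx=4,fy=4,interpolation=cv2.INTER_CUBIC))"
```

```text
{'time': 13.75, 'joint_positions': [-0.5838, 0.0976, 0.4607, 1.8483, -0.0461, 1.2096, -0.1036], 'ee_pos': [0.5054, 0.0316, 0.1871], 'eef_rot': [1.0, 0.0025, -0.0017, 0.0003], 'ft_force': [-0.0928, -0.4086, -6.9868], 'torque': [-0.1034, -0.0434, -0.0217], 'width': 0.0154}
```

View pics/s6z.png

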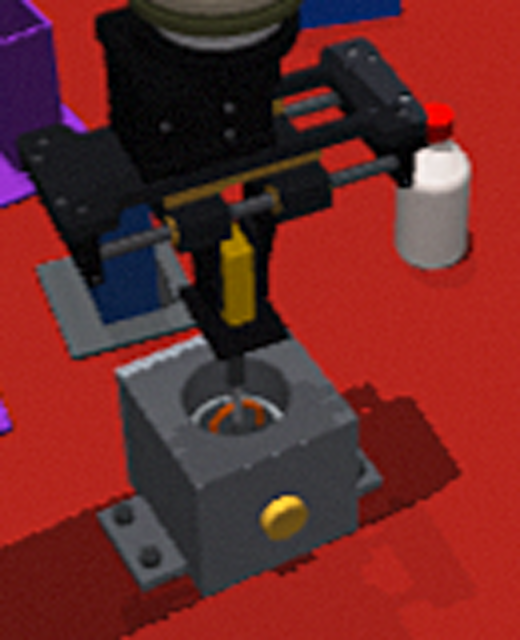

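The strainer's orange loop is on the hook at about (259,243) and rising. I continue the lift.

>>> apply_moves([
  {"grip": 255, "xyz": [0, 0, -2], "rotation": [0, 0, 0]},
  {"grip": 255, "xyz": [0, 0, -5], "rotation": [0, 0, 0]},
  {"grip": 255, "xyz": [0, 0, -8], "rotation": [0, 0, 0]},
  {"grip": 255, "xyz": [0, 0, -12], "rotation": [0, 0, 0]},
  {"grip": 255, "xyz": [0, 0, -16], "rotation": [0, 0, 0]},
])

```text
time: 14.42
ee_pos: [0.5057, 0.0316, 0.2037]
eef_rot: [1.0, 0.002, -0.001, 0.0]
ft_force: [-0.1, -0.1, -2.4]
width: 0.0157
```

>>> apply_moves([
  {"grip": 255, "xyz": [0, 0, -4], "rotation": [0, 0, 0]},
  {"grip": 255, "xyz": [0, 0, -8], "rotation": [0, 0, 0]},
  {"grip": 255, "xyz": [0, 0, -12], "rotation": [0, 0, 0]},
  {"grip": 255, "xyz": [0, 0, -16], "rotation": [0, 0, 0]},
  {"grip": 255, "xyz": [0, 0, -20], "rotation": [0, 0, 0]},
])

```text
time: 15.05
ee_pos: [0.5057, 0.0317, 0.224]
eef_rot: [1.0, 0.002, -0.001, 0.0]
ft_force: [-0.0, 0.2, -3.2]
width: 0.0158
```

>>> apply_moves([
  {"grip": 255, "xyz": [0, 0, -4], "rotation": [0, 0, 0]},
  {"grip": 255, "xyz": [0, 0, -8], "rotation": [0, 0, 0]},
  {"grip": 255, "xyz": [0, 0, -13], "rotation": [0, 0, 0]},
  {"grip": 255, "xyz": [0, 0, -18], "rotation": [0, 0, 0]},
  {"grip": 255, "xyz": [0, 0, -23], "rotation": [0, 0, 0]},
])

```text
time: 15.68
ee_pos: [0.5058, 0.0316, 0.2473]
eef_rot: [1.0, 0.002, -0.001, 0.0]
ft_force: [0.4, 0.2, -3.4]
width: 0.0155
```

```bash
python3 -c "
from h import *
st()
s=cam('side');cv2.imwrite('pics/s7z.png',cv2.resize(s['img'][120:280,200:330],None,fx=4,fy=4,interpolation=cv2.INTER_CUBIC))"
```

```text
{'time': 15.675, 'joint_positions': [-0.5923, 0.0513, 0.4596, 1.7628, -0.0233, 1.3355, -0.1229], 'ee_pos': [0.5058, 0.0316, 0.2473], 'eef_rot': [1.0, 0.0024, -0.0014, 0.0002], 'ft_force': [0.3631, 0.1963, -3.3699], 'torque': [-0.0599, -0.0116, 0.0427], 'width': 0.0155}
```

View pics/s7z.png

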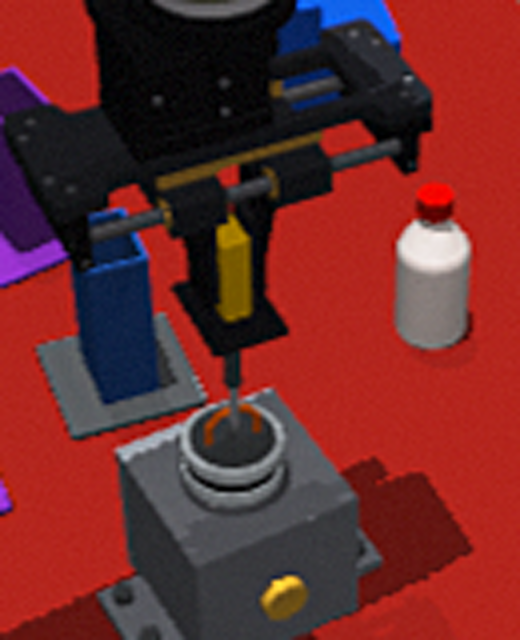

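The strainer hangs level at about (258,232), partly above the mouth. I lift it clear and hold.

>>> apply_moves([
  {"grip": 255, "xyz": [0, 0, -5], "rotation": [0, 0, 0]},
  {"grip": 255, "xyz": [0, 0, -12], "rotation": [0, 0, 0]},
  {"grip": 255, "xyz": [0, 0, -20], "rotation": [0, 0, 0]},
  {"grip": 255, "xyz": [0, 0, -26], "rotation": [0, 0, 0]},
  {"grip": 255, "xyz": [0, 0, -30], "rotation": [0, 0, 0]},
])

```text
time: 16.35
ee_pos: [0.5062, 0.0317, 0.2784]
eef_rot: [1.0, 0.002, -0.001, 0.0]
ft_force: [-0.2, 0.7, -3.4]
width: 0.0157
```

>>> apply_moves([
  {"grip": 255, "xyz": [0, 0, -2], "rotation": [0, 0, 0]},
  {"grip": 255, "xyz": [0, 0, -2], "rotation": [0, 0, 0]},
  {"grip": 255, "xyz": [0, 0, -2], "rotation": [0, 0, 0]},
  {"grip": 255, "xyz": [0, 0, -2], "rotation": [0, 0, 0]},
])

```text
time: 16.85
ee_pos: [0.5062, 0.0317, 0.2803]
eef_rot: [1.0, 0.002, -0.001, 0.0]
ft_force: [-1.0, 0.3, -3.1]
width: 0.0155
```

```bash
python3 -c "
from h import *
s=cam('side');cv2.imwrite('pics/s8z.png',cv2.resize(s['img'][100:260,200:330],None,fx=4,fy=4,interpolation=cv2.INTER_CUBIC))
plan([.5055,-.265,.28],0)"
```

```text
xyz [-2.1, 296.7, 0.3] rot [0.01, 0.1, 0.28] t 16.9 F [-0.74, -0.59, -2.88] w 0.0155 p [0.5062, 0.0317, 0.2803]
```

View pics/s8z.png

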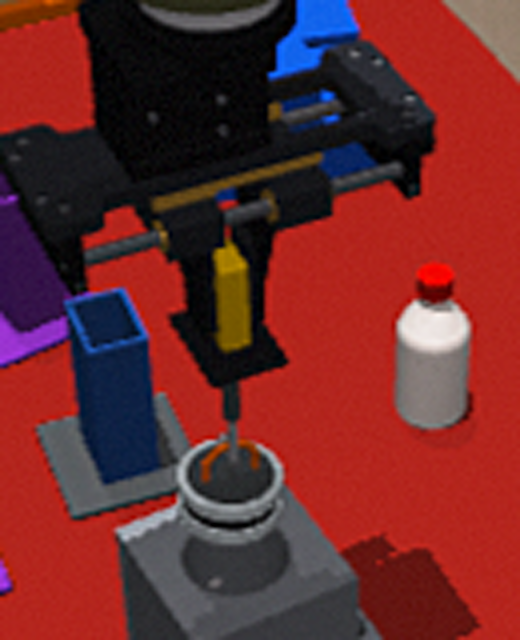

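It now hangs clear above the housing. I carry it gently to the tray.

>>> apply_moves([
  {"grip": 255, "xyz": [0, 3, 0], "rotation": [0, 0, 0]},
  {"grip": 255, "xyz": [0, 9, 0], "rotation": [0, 0, 0]},
  {"grip": 255, "xyz": [0, 18, 0], "rotation": [0, 0, 0]},
  {"grip": 255, "xyz": [0, 30, 0], "rotation": [0, 0, 0]},
  {"grip": 255, "xyz": [0, 44, 0], "rotation": [0, 0, 0]},
])

```text
time: 17.52
ee_pos: [0.5064, -0.0134, 0.2803]
eef_rot: [1.0, 0.002, -0.001, 0.0]
ft_force: [0.2, 0.3, -4.1]
width: 0.0153
```

>>> apply_moves([
  {"grip": 255, "xyz": [0, 15, 0], "rotation": [0, 0, 0]},
  {"grip": 255, "xyz": [0, 30, 0], "rotation": [0, 0, 0]},
  {"grip": 255, "xyz": [0, 45, 0], "rotation": [0, 0, 0]},
  {"grip": 255, "xyz": [0, 60, 0], "rotation": [0, 0, 0]},
  {"grip": 255, "xyz": [0, 75, 0], "rotation": [0, 0, 0]},
])

```text
time: 18.15
ee_pos: [0.5067, -0.0894, 0.2804]
eef_rot: [1.0, 0.002, -0.001, 0.0]
ft_force: [-0.4, -0.3, -3.1]
width: 0.0161
```

>>> apply_moves([
  {"grip": 255, "xyz": [0, 15, 0], "rotation": [0, 0, 0]},
  {"grip": 255, "xyz": [0, 30, 0], "rotation": [0, 0, 0]},
  {"grip": 255, "xyz": [0, 45, 0], "rotation": [0, 0, 0]},
  {"grip": 255, "xyz": [0, 60, 0], "rotation": [0, 0, 0]},
  {"grip": 255, "xyz": [0, 75, 0], "rotation": [0, 0, 0]},
])

```text
time: 18.77
ee_pos: [0.507, -0.1654, 0.2804]
eef_rot: [1.0, 0.002, -0.001, 0.0]
ft_force: [0.5, -0.9, -3.4]
width: 0.0157
```

```bash
python3 -c "
from h import *
plan([.5055,-.265,.28],0)"
```

```text
xyz [-2.0, 99.6, 0.4] rot [0.01, 0.1, 0.27] t 18.775 F [0.54, -0.9, -3.41] w 0.0157 p [0.507, -0.1654, 0.2804]
```

>>> apply_moves([
  {"grip": 255, "xyz": [0, 15, 0], "rotation": [0, 0, 0]},
  {"grip": 255, "xyz": [0, 30, 0], "rotation": [0, 0, 0]},
  {"grip": 255, "xyz": [-1, 45, 0], "rotation": [0, 0, 0]},
  {"grip": 255, "xyz": [-1, 59, 0], "rotation": [0, 0, 0]},
  {"grip": 255, "xyz": [-1, 71, 0], "rotation": [0, 0, 0]},
])

```text
time: 19.4
ee_pos: [0.5063, -0.2373, 0.2803]
eef_rot: [1.0, 0.002, -0.001, 0.0]
ft_force: [-0.2, 0.9, -3.6]
width: 0.016
```

>>> apply_moves([
  {"grip": 255, "xyz": [0, 10, 0], "rotation": [0, 0, 0]},
  {"grip": 255, "xyz": [0, 18, 3], "rotation": [0, 0, 0]},
  {"grip": 255, "xyz": [0, 24, 8], "rotation": [0, 0, 0]},
  {"grip": 255, "xyz": [0, 28, 14], "rotation": [0, 0, 0]},
  {"grip": 255, "xyz": [0, 29, 20], "rotation": [0, 0, 0]},
])

```text
time: 20.02
ee_pos: [0.5064, -0.2664, 0.2598]
eef_rot: [1.0, 0.002, -0.001, 0.0]
ft_force: [0.7, 1.0, -3.5]
width: 0.0152
```

>>> apply_moves([
  {"grip": 255, "xyz": [0, 0, 8], "rotation": [0, 0, 0]},
  {"grip": 255, "xyz": [0, 0, 16], "rotation": [0, 0, 0]},
  {"grip": 255, "xyz": [0, 0, 24], "rotation": [0, 0, 0]},
  {"grip": 255, "xyz": [0, 0, 32], "rotation": [0, 0, 0]},
  {"grip": 255, "xyz": [0, 0, 38], "rotation": [0, 0, 0]},
])

```text
time: 20.65
ee_pos: [0.5063, -0.2663, 0.2212]
eef_rot: [1.0, 0.002, -0.001, 0.0]
ft_force: [0.1, -0.2, -3.4]
width: 0.016
```

```bash
python3 -c "
from h import *
plan([.5055,-.265,.165],0)
s=cam('side');cv2.imwrite('pics/s9z.png',cv2.resize(s['img'][180:420,220:420],None,fx=2.5,fy=2.5,interpolation=cv2.INTER_CUBIC))"
```

```text
xyz [-0.6, -1.3, 56.2] rot [0.0, 0.13, 0.26] t 20.65 F [0.07, -0.16, -3.39] w 0.016 p [0.5063, -0.2663, 0.2212]
```

View pics/s9z.png

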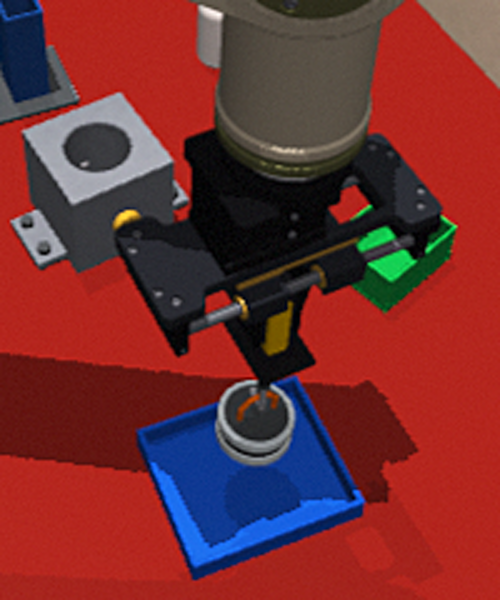

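The strainer hangs level over the tray, at about (322,349). I lower it, slowing near the floor.

>>> apply_moves([
  {"grip": 255, "xyz": [0, -1, 8], "rotation": [0, 0, 0]},
  {"grip": 255, "xyz": [0, -1, 17], "rotation": [0, 0, 0]},
  {"grip": 255, "xyz": [0, -1, 27], "rotation": [0, 0, 0]},
  {"grip": 255, "xyz": [0, -1, 37], "rotation": [0, 0, 0]},
  {"grip": 255, "xyz": [0, -1, 46], "rotation": [0, 0, 0]},
])

```text
time: 21.32
ee_pos: [0.5058, -0.2651, 0.1737]
eef_rot: [1.0, 0.002, -0.002, -0.0]
ft_force: [0.9, -0.6, -3.4]
width: 0.0159
```

>>> apply_moves([
  {"grip": 255, "xyz": [0, 0, 5], "rotation": [0, 0, 0]},
  {"grip": 255, "xyz": [0, 0, 9], "rotation": [0, 0, 0]},
  {"grip": 255, "xyz": [0, 0, 12], "rotation": [0, 0, 0]},
  {"grip": 255, "xyz": [0, 0, 14], "rotation": [0, 0, 0]},
  {"grip": 255, "xyz": [0, 0, 16], "rotation": [0, 0, 0]},
])

```text
time: 21.95
ee_pos: [0.5058, -0.2651, 0.1578]
eef_rot: [1.0, 0.002, -0.002, -0.0]
ft_force: [0.0, 0.0, -3.0]
width: 0.0152
```

>>> apply_moves([
  {"grip": 255, "xyz": [0, 0, 2], "rotation": [0, 0, 0]},
  {"grip": 255, "xyz": [0, 0, 4], "rotation": [0, 0, 0]},
  {"grip": 255, "xyz": [0, 0, 6], "rotation": [0, 0, 0]},
  {"grip": 255, "xyz": [0, 0, 8], "rotation": [0, 0, 0]},
  {"grip": 255, "xyz": [0, 0, 8], "rotation": [0, 0, 0]},
])

```text
time: 22.58
ee_pos: [0.5058, -0.2651, 0.1498]
eef_rot: [1.0, 0.002, -0.002, -0.0]
ft_force: [-0.7, 0.4, -0.9]
width: 0.0158
```

```bash
python3 -c "
from h import *
st()
s=cam('side');cv2.imwrite('pics/s10z.png',cv2.resize(s['img'][250:410,250:390],None,fx=4,fy=4,interpolation=cv2.INTER_CUBIC))"
```

```text
{'time': 22.575, 'joint_positions': [-0.1775, 0.3211, 0.6981, 1.7398, -0.2212, 1.1642, 0.5887], 'ee_pos': [0.5058, -0.2651, 0.1498], 'eef_rot': [1.0, 0.0023, -0.0015, -0.0001], 'ft_force': [-0.7373, 0.443, -0.873], 'torque': [-0.0866, 0.059, 0.0458], 'width': 0.0158}
```

View pics/s10z.png

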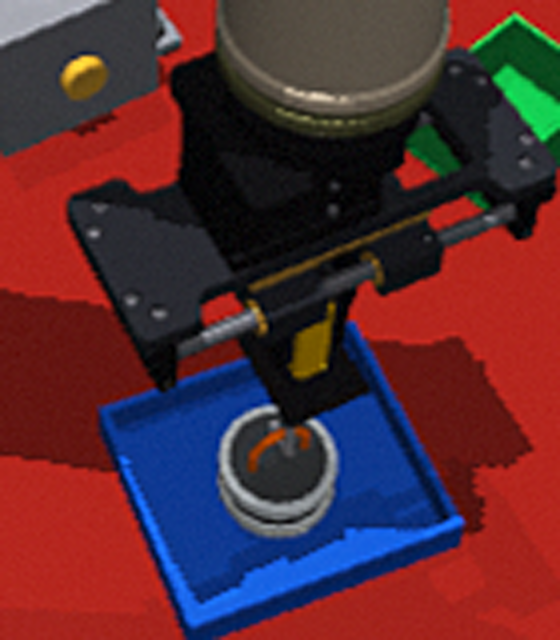

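The strainer is down: the force dropped from −3.4 to −0.9 N. I lower another 7 mm inside the loop and back out.

>>> apply_moves([
  {"grip": 255, "xyz": [0, 0, 2], "rotation": [0, 0, 0]},
  {"grip": 255, "xyz": [0, 0, 4], "rotation": [0, 0, 0]},
  {"grip": 255, "xyz": [0, 0, 6], "rotation": [0, 0, 0]},
  {"grip": 255, "xyz": [0, 0, 7], "rotation": [0, 0, 0]},
  {"grip": 255, "xyz": [0, 0, 7], "rotation": [0, 0, 0]},
])

```text
time: 23.25
ee_pos: [0.5058, -0.2652, 0.1428]
eef_rot: [1.0, 0.002, -0.002, -0.0]
ft_force: [-1.1, 0.5, -1.9]
width: 0.0156
```

>>> apply_moves([
  {"grip": 255, "xyz": [0, 2, 0], "rotation": [0, 0, 0]},
  {"grip": 255, "xyz": [0, 5, 0], "rotation": [0, 0, 0]},
  {"grip": 255, "xyz": [0, 8, 0], "rotation": [0, 0, 0]},
  {"grip": 255, "xyz": [0, 11, 0], "rotation": [0, 0, 0]},
  {"grip": 255, "xyz": [0, 14, 0], "rotation": [0, 0, 0]},
])

```text
time: 23.88
ee_pos: [0.5059, -0.2794, 0.1428]
eef_rot: [1.0, 0.002, -0.002, -0.0]
ft_force: [-0.1, 0.3, -1.4]
width: 0.0156
```

```bash
python3 -c "
from h import *
st()
s=cam('side');cv2.imwrite('pics/s11z.png',cv2.resize(s['img'][330:400,290:350],None,fx=8,fy=8,interpolation=cv2.INTER_CUBIC))"
```

```text
{'time': 23.875, 'joint_positions': [-0.1475, 0.3463, 0.6977, 1.7293, -0.239, 1.156, 0.6232], 'ee_pos': [0.5059, -0.2794, 0.1428], 'eef_rot': [1.0, 0.0022, -0.0015, -0.0001], 'ft_force': [-0.123, 0.3288, -1.407], 'torque': [-0.0685, 0.0899, 0.0432], 'width': 0.0156}
```

View pics/s11z.png

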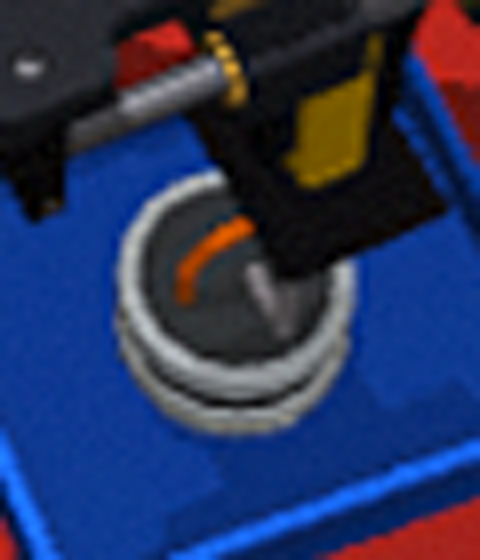

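The tongue, at about (323,367), is out of the loop and the strainer stands. I back off a little more and lift.

>>> apply_moves([
  {"grip": 255, "xyz": [0, 4, 0], "rotation": [0, 0, 0]},
  {"grip": 255, "xyz": [0, 6, -1], "rotation": [0, 0, 0]},
  {"grip": 255, "xyz": [0, 6, -8], "rotation": [0, 0, 0]},
  {"grip": 255, "xyz": [0, 6, -20], "rotation": [0, 0, 0]},
  {"grip": 255, "xyz": [0, 6, -35], "rotation": [0, 0, 0]},
])

```text
time: 24.55
ee_pos: [0.506, -0.2858, 0.179]
eef_rot: [1.0, 0.002, -0.001, 0.0]
ft_force: [0.2, 0.0, -1.0]
width: 0.0158
```

>>> apply_moves([
  {"grip": 255, "xyz": [0, 0, -20], "rotation": [0, 0, 0]},
  {"grip": 255, "xyz": [0, 0, -50], "rotation": [0, 0, 0]},
  {"grip": 255, "xyz": [0, 0, -80], "rotation": [0, 0, 0]},
  {"grip": 255, "xyz": [0, 0, -100], "rotation": [0, 0, 0]},
  {"grip": 255, "xyz": [0, 0, -100], "rotation": [0, 0, 0]},
])

```text
time: 25.18
ee_pos: [0.5069, -0.2862, 0.2811]
eef_rot: [1.0, 0.002, 0.0, 0.001]
ft_force: [-0.5, -0.4, -1.6]
width: 0.0157
```

```bash
python3 -c "
from h import *
s=cam('side','s12.png');s=cam('side')
plan([.504,.2312,.280],-4)
"
```

```text
xyz [0.1, -516.8, -1.3] rot [0.01, 0.16, 4.25] t 25.275 F [-0.24, 0.26, -1.51] w 0.0157 p [0.5062, -0.2856, 0.2787]
```

View pics/s12.png

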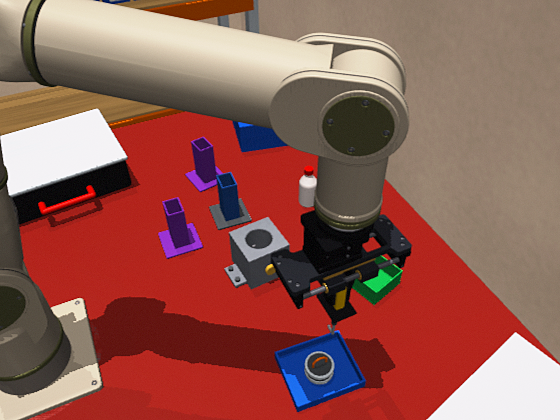

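The strainer stands in the tray at (319,367). I return to the stand.

>>> apply_moves([
  {"grip": 255, "xyz": [0, -20, 0], "rotation": [0, 0, 1]},
  {"grip": 255, "xyz": [0, -60, 0], "rotation": [0, 0, 2]},
  {"grip": 255, "xyz": [0, -105, 0], "rotation": [0, 0, 3]},
  {"grip": 255, "xyz": [0, -150, 0], "rotation": [0, 0, 4.2]},
  {"grip": 255, "xyz": [0, -195, 0], "rotation": [0, 0, 4.2]},
])

```text
time: 25.9
ee_pos: [0.5046, -0.089, 0.2778]
eef_rot: [0.999, -0.035, -0.002, 0.0]
ft_force: [0.2, -0.8, -1.3]
width: 0.016
```

```bash
python3 -c "
from h import *
plan([.504,.2312,.280],-4)
"
```

```text
xyz [-22.7, -319.4, -2.2] rot [0.02, 0.24, 0.04] t 25.9 F [0.19, -0.84, -1.31] w 0.016 p [0.5046, -0.089, 0.2778]
```

>>> apply_moves([
  {"grip": 255, "xyz": [-3, -45, -2], "rotation": [0, 0, 0]},
  {"grip": 255, "xyz": [-6, -90, -2], "rotation": [0, 0, 0]},
  {"grip": 255, "xyz": [-10, -135, -2], "rotation": [0, 0, 0]},
  {"grip": 255, "xyz": [-13, -180, -2], "rotation": [0, 0, 0]},
  {"grip": 255, "xyz": [-16, -220, -2], "rotation": [0, 0, 0]},
])

```text
time: 26.52
ee_pos: [0.5031, 0.1332, 0.2787]
eef_rot: [0.999, -0.034, -0.003, 0.0]
ft_force: [0.2, -0.2, -1.5]
width: 0.0158
```

```bash
python3 -c "
from h import *
plan([.504,.2312,.275],-4)
"
```

```text
xyz [-5.8, -97.8, 3.6] rot [0.05, 0.33, 0.08] t 26.525 F [0.17, -0.22, -1.47] w 0.0158 p [0.5031, 0.1332, 0.2787]
```

>>> apply_moves([
  {"grip": 255, "xyz": [-3, -40, 0], "rotation": [0, 0.1, 0]},
  {"grip": 255, "xyz": [-5, -75, 0], "rotation": [0, 0.3, 0]},
  {"grip": 255, "xyz": [-5.8, -97.8, 0], "rotation": [0, 0.3, 0]},
  {"grip": 255, "xyz": [-5.8, -97.8, 0], "rotation": [0, 0.3, 0]},
  {"grip": 255, "xyz": [-5.8, -97.8, 0], "rotation": [0, 0.3, 0]},
])

```text
time: 27.15
ee_pos: [0.5043, 0.2298, 0.2784]
eef_rot: [0.999, -0.035, -0.0, 0.001]
ft_force: [1.2, 0.5, -1.5]
width: 0.0161
```

```bash
python3 -c "
from h import *
s=cam('side');
plan([.504,.2312,.1424],-4)
cv2.imwrite('pics/s13z.png',cv2.resize(s['img'][90:240,160:300],None,fx=4,fy=4,interpolation=cv2.INTER_CUBIC))
"
```

```text
xyz [-0.4, -1.8, 136.2] rot [0.09, 0.03, -0.04] t 27.2 F [-0.2, 0.44, -2.41] w 0.0157 p [0.5044, 0.2296, 0.2786]
```

View pics/s13z.png

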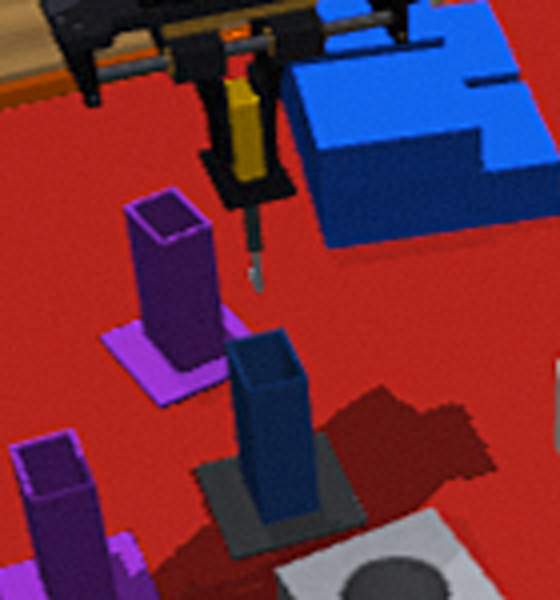

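The hook is still straight in the grip and above the blue stand. I descend.

>>> apply_moves([
  {"grip": 255, "xyz": [-0.3, -1.6, 15], "rotation": [0, 0, 0]},
  {"grip": 255, "xyz": [-0.3, -1.6, 45], "rotation": [0, 0, 0]},
  {"grip": 255, "xyz": [-0.3, -1.6, 75], "rotation": [0, 0, 0]},
  {"grip": 255, "xyz": [-0.3, -1.6, 95], "rotation": [0, 0, 0]},
  {"grip": 255, "xyz": [-0.3, -1.6, 110], "rotation": [0, 0, 0]},
])

```text
time: 27.82
ee_pos: [0.5037, 0.2302, 0.1669]
eef_rot: [0.999, -0.036, -0.001, 0.001]
ft_force: [0.7, 0.5, -0.2]
width: 0.0156
```

```bash
python3 -c "
from h import *
plan([.504,.2312,.1424],-4)
"
```

```text
xyz [0.3, -1.1, 24.5] rot [0.14, 0.09, -0.09] t 27.825 F [0.74, 0.53, -0.16] w 0.0156 p [0.5037, 0.2302, 0.1669]
```

>>> apply_moves([
  {"grip": 255, "xyz": [0, -0.5, 8], "rotation": [0, 0, 0]},
  {"grip": 255, "xyz": [0, -0.5, 15], "rotation": [0, 0, 0]},
  {"grip": 255, "xyz": [0, -0.5, 20], "rotation": [0, 0, 0]},
  {"grip": 255, "xyz": [0, -0.5, 23], "rotation": [0, 0, 0]},
  {"grip": 255, "xyz": [0, -0.5, 23], "rotation": [0, 0, 0]},
])

```text
time: 28.45
ee_pos: [0.5037, 0.2307, 0.1439]
eef_rot: [0.999, -0.036, -0.001, 0.001]
ft_force: [0.1, -0.2, -2.0]
width: 0.0158
```

>>> apply_moves([
  {"grip": 255, "xyz": [0, 0, 0.5], "rotation": [0, 0, 0]},
  {"grip": 255, "xyz": [0, 0, 1], "rotation": [0, 0, 0]},
  {"grip": 255, "xyz": [0, 0, 1], "rotation": [0, 0, 0]},
])

```text
time: 28.82
ee_pos: [0.5037, 0.2307, 0.143]
eef_rot: [0.999, -0.036, -0.001, 0.001]
ft_force: [0.2, 0.1, -1.6]
width: 0.0154
```

>>> apply_moves([
  {"grip": 255, "xyz": [0, 0, 0.7], "rotation": [0, 0, 0]},
  {"grip": 255, "xyz": [0, 0, 1], "rotation": [0, 0, 0]},
  {"grip": 255, "xyz": [0, 0, 1], "rotation": [0, 0, 0]},
])

```text
time: 29.2
ee_pos: [0.5038, 0.2307, 0.1424]
eef_rot: [0.999, -0.036, -0.001, 0.001]
ft_force: [-2.6, -0.9, 5.4]
width: 0.0158
```

The guard is on the rim at z 0.1424, the same height as at the grasp. I release.

>>> apply_moves([
  {"grip": 190, "xyz": [0, 0, -0.3], "rotation": [0, 0, 0]},
  {"grip": 150, "xyz": [0, 0, -0.3], "rotation": [0, 0, 0]},
  {"grip": 100, "xyz": [0, 0, -0.3], "rotation": [0, 0, 0]},
  {"grip": 80, "xyz": [0, 0, -0.3], "rotation": [0, 0, 0]},
  {"grip": 80, "xyz": [0, 0, -0.3], "rotation": [0, 0, 0]},
])

```text
time: 29.82
ee_pos: [0.5038, 0.2308, 0.1427]
eef_rot: [0.999, -0.036, -0.001, 0.001]
ft_force: [0.7, -0.1, 0.3]
width: 0.0539
```

```bash
python3 -c "
from h import *
s=cam('side');
plan([.504,.2312,.26],-4)
cv2.imwrite('pics/s14z.png',cv2.resize(s['img'][110:240,170:290],None,fx=4.5,fy=4.5,interpolation=cv2.INTER_CUBIC))
"
```

```text
xyz [-0.0, -0.2, -117.3] rot [0.12, 0.07, -0.09] t 29.875 F [0.06, -0.75, -0.17] w 0.0562 p [0.5039, 0.2307, 0.1427]
```

View pics/s14z.png

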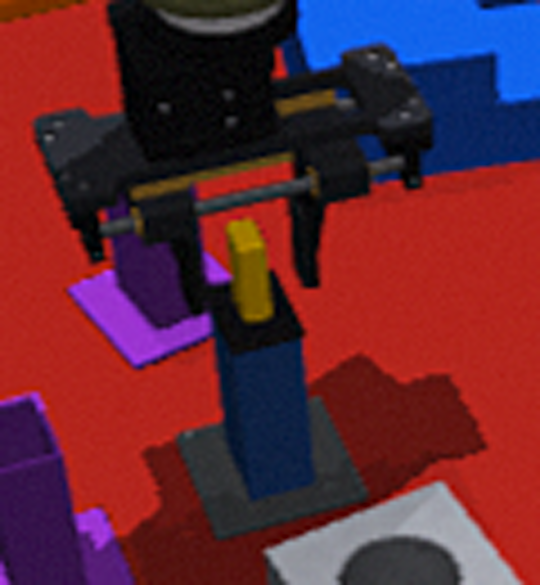

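The hook hangs upright in the stand with the fingers open. I retreat upward and towards +y so the cameras can see.

>>> apply_moves([
  {"grip": 80, "xyz": [0, 0, -15], "rotation": [0, 0, 0]},
  {"grip": 80, "xyz": [0, 0, -50], "rotation": [0, 0, 0]},
  {"grip": 80, "xyz": [0, 0, -90], "rotation": [0, 0, 0]},
  {"grip": 80, "xyz": [0, 0, -110], "rotation": [0, 0, 0]},
  {"grip": 80, "xyz": [0, 0, -110], "rotation": [0, 0, 0]},
])

```text
time: 30.5
ee_pos: [0.5048, 0.2313, 0.2551]
eef_rot: [0.999, -0.036, 0.001, -0.0]
ft_force: [-0.2, 0.7, -1.2]
width: 0.0596
```

>>> apply_moves([
  {"grip": 80, "xyz": [-20, -40, 0], "rotation": [0, 0, 0]},
  {"grip": 80, "xyz": [-40, -80, 0], "rotation": [0, 0, 0]},
  {"grip": 80, "xyz": [-60, -120, 0], "rotation": [0, 0, 0]},
  {"grip": 80, "xyz": [-80, -150, 0], "rotation": [0, 0, 0]},
  {"grip": 80, "xyz": [-80, -150, 0], "rotation": [0, 0, 0]},
])

```text
time: 31.12
ee_pos: [0.4332, 0.3893, 0.2538]
eef_rot: [0.999, -0.033, -0.0, 0.0]
ft_force: [-0.0, -0.0, -0.5]
width: 0.0598
```

```bash
python3 -c "
from h import *
s=cam('side','s15.png');c=cam('top','t15.png')
st()
W=cloud(c)
for nm,u0,u1,v0,v1,z0,z1 in(('tray',365,445,210,290,.017,.025),('strainer',385,425,225,275,.027,.034),('guard',165,225,225,275,.115,.13),('handle',165,225,225,275,.165,.19)):
    sub=W[v0:v1,u0:u1].reshape(-1,3); p=sub[(sub[:,2]>z0)&(sub[:,2]<z1)]
    if len(p)<5: print(nm,len(p));continue
    print(nm,len(p),cv2.minAreaRect((p[:,:2]*1000).astype(np.float32)),np.median(p[:,2]).round(4))
cv2.imwrite('pics/z15.png',np.hstack([cv2.resize(c['img'][205:305,155:265],None,fx=3.5,fy=3.5),cv2.resize(s['img'][325:425-5,265:369],None,fx=3.5,fy=350/95)]))
"
```

```text
{'time': 31.225, 'joint_positions': [-0.9902, 0.2226, 0.2201, 1.5564, -0.0475, 1.3677, -0.8372], 'ee_pos': [0.4358, 0.3861, 0.2543], 'eef_rot': [0.9994, -0.0357, 0.0007, 0.0005], 'ft_force': [0.6776, -0.9438, -0.6249], 'torque': [-0.1232, 0.0309, 0.0109], 'width': 0.0595}
tray 441 ((505.3284912109375, -257.283203125), (121.02896881103516, 140.2775115966797), 86.09199523925781) 0.0205
strainer 366 ((505.2764892578125, -258.3186950683594), (54.58000183105469, 54.20233154296875), 86.65193176269531) 0.0291
guard 400 ((503.7702331542969, 230.89988708496094), (58.23529052734375, 41.8399772644043), 86.52508544921875) 0.1222
handle 107 ((503.7603759765625, 230.02732849121094), (24.882394790649414, 16.123144149780273), 87.5974349975586) 0.1738
```

View pics/t15.png

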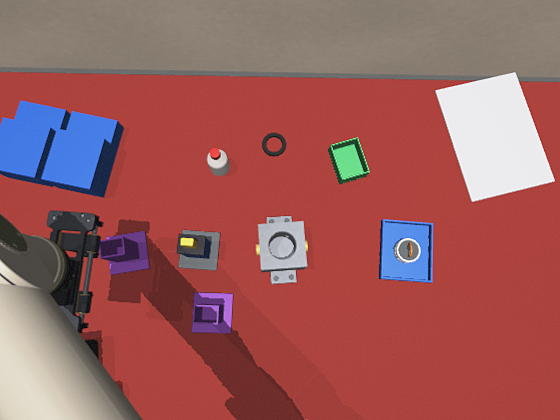

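View pics/s15.png

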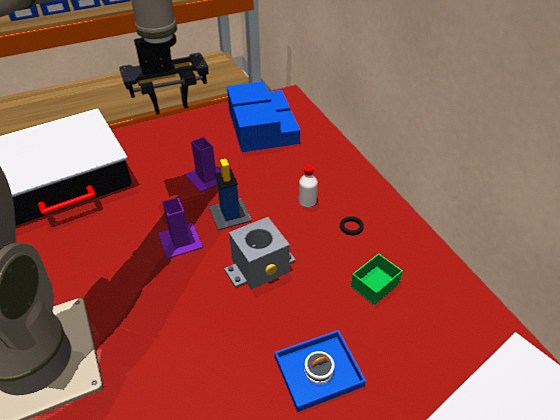

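The strainer is in the middle of the tray (top at z ≈ 0.029–0.030), and the guard height matches the start. The bystanders are at the same pixels, and the gripper is clear.

```bash
python3 -c "
from bench import r
print(r.close_job())"
```

```text
the job is handed in; nothing more can be done
None
```

The job is handed in at about 31 s of the 61 s allowed, with the strainer in the tray and the hook back in its stand. The interface gives no verdict, so what follows is from my own readings.

**What I did**
- **Length by touch:** I took the hook from the blue stand and felt the strainer's flat top with about 7 N. That put the hook length at about 84 mm, against roughly 83 mm seen in the camera.
- **Drawing out:** I passed the tongue through the loop and pulled slowly past the spring balls. The highest wrist force I read was about 10 N, sampled at the end of each move. The strainer then hung clear above the housing.
- **Setting down and returning:** I lowered the strainer gently into the tray, backed the hook out of the loop and lowered it into the stand until the guard rested on the rim.

**Last checks**
- **Strainer:** its centre is about 1 mm from the tray's centre, and its top is level at z ≈ 0.029. That is where it should be standing on the tray floor.
- **Hook:** the guard centre is about 0.4 mm from the stand's centre. It reads z 0.122, the same as at the start, and the handle is upright.
- **Bystanders:** the bottle, bin and seal ring look to be at the same places in the pictures as at the start. I checked these by eye, not by measurement.
- **Gripper:** it is open and well clear of everything.

No check failed or disagreed.

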